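Shut and latch the badminton kit box on the window ledge

TASK

Shut the kit box on the ledge using only pushes of the fingertips or the outside of the fingers: press its raised lid fully down, then push the latch lever on the end of the box over and down past its centre until it snaps flat against the box. Do not squeeze or force the lever, lift nothing, leave the other things where they are, and finish with the hand clear.

Things in the scene. Friction and masses are not known exactly. Their poses are not given: they have to be found in the camera images.
- kit_box: grey plastic dry box standing firm on the ledge (it does not move), 280 long x 150 wide, 125 mm high when shut. Origin: centre of its underside. x runs along its length: lid hinge at the +x end, latch on the -x end face (x = -140 mm); y across, z up. A folded carry handle stands 11 mm above the lid within 65 mm of the lid's middle
- lid_press (a point): point on the flat top of the lid, on its midline, 30 mm in from its free (latch) end; 125 mm above the ledge when the lid is shut. It lies 256 mm from the hinge line and moves with the lid. Clear flat plate around it
- kit_lid (a joint): lid angle in rad: 0 is fully shut, positive is raised. The hinge axis lies across the box (along its y), 143 mm towards +x from the box's origin, 112 mm above the ledge. Stiff hinge: the lid stays where it is left; 1 to 3 N down at its free end lowers it, onto a soft rubber seal
- latch_pivot (a point): axis of the latch lever (it lies across the box, along the box's y), on the box's midline, 12 mm out from the latch end face, 98 mm above the ledge
- lever_end (a point): centre of the rounded lip (11 mm thick, 40 mm wide) at the free end of the lever, 58 mm from the pivot axis. The lever is a black plate 5 mm thick, 40 mm wide; its face to push on (outer when flat, upper when sticking out) is 6 mm from the plane through the pivot axis, the lip's 11.5 mm
- latch_lever (a joint): lever angle in rad: 0 latched, hanging straight down flat along the end face; 1.57 level, straight out from the box; 1.95 open stop, outward and a little up, where it starts. A spring and a steel wire bail behind it make it a toggle: pushing it down is resisted by up to 7 N at the lip (most near 1.35) until its centre at 0.55; past that it snaps to 0 by itself, let go earlier it springs back open
- shuttle_tube: bystander: white paper tube with end caps, diameter 70, 215 mm tall, standing. Origin: centre of its foot
- bottle: bystander: clear hard bottle with black cap, diameter 72, 208 mm tall, standing. Origin: centre of its foot
- shuttle_stand: bystander: round wooden stand of diameter 84 mm carrying a shuttlecock, 152 mm tall. Origin: centre of its foot
- air_pump: bystander: black hand pump lying beside the box along its x axis, 230 mm long, 80 mm wide T-handle at its +x end, 36 mm high. Origin: on the ledge under the barrel's middle
- grip_roll: bystander: grey roll of grip tape beside the box, diameter 48, 30 mm high. Origin: centre of its foot
- phone: bystander: phone lying flat, 148 x 72 x 9 mm, long along its x. Origin: centre of its underside
- mug: bystander: white mug, diameter 82, 95 mm high, with a handle to one side. Origin: centre of its foot

How it is judged (in metres and radians):
On the way, in this order (a step that is already met when the one before it is completed fails the run):
1. the lid is pressed fully shut while the latch lever still stands open (value of joint kit_lid below 0.025 rad and value of joint latch_lever above 1.1 rad), for 0.2 s.
2. the latch lever has gone past its centre and snapped flat, with the lid shut (value of joint latch_lever below 0.08 rad and value of joint kit_lid below 0.025 rad), for 0.3 s.
At the end, for the whole second after the job is handed in: lid within 0.025 rad of shut and lever within 0.08 rad of flat, both at rest, every other thing within 25 mm of its place and the tall ones still standing (all of step 2 and velocity of joint kit_lid between -0.1 and 0.1 rad/s and velocity of joint latch_lever between -0.1 and 0.1 rad/s and distance of each of shuttle_tube, bottle, shuttle_stand, air_pump, grip_roll, phone, mug from where it was at the start of the episode below 0.025 m and angle between each of shuttle_tube, bottle, shuttle_stand's own z axis and vertical below 0.2 rad); the robot touches nothing.
It fails at once if the lid is raised instead of pressed down (value of joint kit_lid above 0.75 rad).
It fails at once if another thing is lifted, carried, knocked over or pushed away (distance of any of shuttle_tube, bottle, shuttle_stand, air_pump, grip_roll, phone, mug from where it was at the start of the episode above 0.025 m).
It fails at once if the lever is pinched hard or forced (over 80 N) (contact force between the fingers and latch_lever above 80 N).
It also fails if it takes over 45 s, if anything falls off the work surface, if the arm or the gripper's body presses on something with over 40 N, if the wrist force passes 120 N, or if a joint passes its speed limit or range.

ROBOT

A 7-joint arm with a two-finger parallel gripper is mounted at the origin on the work surface. World frame = base frame: x ahead of the robot, y to its left, z up, the work surface at z = 0. Lengths are in m, angles in degrees, forces in N, time in s.
With the tool pointing down it reaches from about 0.4 to 0.9 m from the base axis. Payload 5.5 kg.
Tool frame: the origin (TCP) lies midway between the tips of the shut fingers; the grasp point (between the pads) lies 19 mm behind it (robot.grasp_offset is the distance from the TCP to the grasp point, in m); z points along the fingers, y is the line along which they close (so a half turn about z gives the same grasp; the last joint's range is limited). The gripper opens to 92 mm and grips with 3 to 60 N. Pads are 19 mm wide; open, the fingers measure 130 mm over their backs; the gripper's body (75 mm by 190 mm) begins 47 mm behind the grasp point.
Start: joints at [83.033, 28.699, -24.465, 88.831, 12.651, 65.22, -12.049], TCP at [0.244, -0.602, 0.197] pointing down, gripper open.
Joint ranges: [-164.97, 164.97], [-17.58, 116.51], [-87.97, 89.64], [11.32, 138.91], [-80.73, 260.73], [10.89, 115.49], [-147.41, 147.41]. Speed limits (degrees/s): [147.25, 147.25, 180, 180, 180, 180, 180].

INTERFACE

Orientations are given as [roll, pitch, yaw] about the fixed x, y, z axes, in that order (R = Rz(yaw) Ry(pitch) Rx(roll)).
In Python, from station import robot, viewer, job gives the robot as it stands.
- The arm moves only by the shell command python3 -m inch 'ROWS' [OPENING] [FORCE]. ROWS is text: rows parted by semicolons, each of 4 numbers parted by spaces: the shift along the tool's x, y, z each as a share of 0.15 m, from -1 to 1, then the turn about the tool's z as a share of 60 degrees, from -1 to 1. A call has 1 to 5 rows; each row is the pose to reach, as a shift and turn from the pose commanded when the call began, along the tool's axes at that moment; what a row does not reach only later rows make up. A row lasts 1/8 s, in which the tool goes at most 62.5 mm and 10.7 degrees, less where a joint would pass 70% of its speed; a pose out of reach is approached as far as the arm can. A call with a number of a shift or a turn outside -1 to 1 is refused whole. A call with a gripper value outside its range is refused whole. OPENING is the closure, from 0 (fully open) to 1 (shut), set as the call begins (- or left out, the last holds). The fingers move at their own pace and stop on an object; FORCE is the grip in N (left out, the last holds). Time passes only in rows, so rows that repeat a pose let the fingers close. It gives the time, the measured TCP pose, the force, the opening and the grip force at its end, in the units of the state.
- robot.sense(): the state, without advancing time (a new reading comes with each control period).
- viewer.snapshot(name): name is "side" or "top"; returns (picture, depth): 420x560x3 uint8, blue, green, red; 420x560 float32, m along the optical axis (not along the pixel's ray), 0 where there is no reading.
- viewer.camera_params(name): a dict with "intrinsics" (3x3 intrinsics, pixels), "rvec" (rotation vector, rad) and "tvec" (3), from world to camera coordinates, as OpenCV has them. Camera axes: x right, y down, z forward; pixel columns grow to the right and rows downward; lengths in m; the calibration is good to about 2 mm. A picture is of the moment at which its call begins. camera_params takes no time and is no camera call.
- job.finish_job(): hands the job in; it is judged then, once.
The state is a dict: "t": time; "q": joint angles; "qd": joint speeds; "joint_efforts": joint torques, N m; "eef_pos": TCP position; "eef_rot": TCP orientation; "contact_force": force on the tool from outside, world axes, zero at the start; "ft_torque": the same for the moment, N m; "grip_width": opening from 0.0 (shut) to 1.0 (fully open); "grasp_force": force on a finger pad.
Only numpy, scipy, OpenCV 4.12 (cv2) and the standard library are available. Lean on these libraries where they do the work, as an engineer would, in place of code of your own. Each camera call takes 0.05 s, during which the arm holds its last target. There are 200 camera calls.

## Working session

There is one attempt and no reset: what is moved stays moved. The work goes in short steps, Python scripts to look and compute and a shell command to move; the robot and the scene stay as the last step left them, time stands still between calls to the robot, and variables do not carry over. Pictures are saved under pics/ and viewed, at most 10 in all, crops included, and the job is handed in when it is done.

```bash
mkdir -p pics
cat > h.py <<'E'
import numpy as np,cv2
from station import robot,viewer,job
def cam(n):
    p=viewer.camera_params(n);R=cv2.Rodrigues(np.array(p["rvec"],float))[0]
    return np.array(p["intrinsics"],float),R,np.array(p["tvec"],float).ravel()
def shot(n,f):
    im,d=viewer.snapshot(n);cv2.imwrite(f"pics/{f}.png",im);np.save(f"pics/{f}.npy",d);return im,d
def world(n,d,u,v,r=1):
    K,R,t=cam(n);w=d[v-r:v+r+1,u-r:u+r+1];w=w[w>0]
    z=np.median(w);return R.T@(z*np.linalg.inv(K)@[u,v,1]-t)
def proj(n,P):
    K,R,t=cam(n);p=K@(R@np.array(P)+t);return p[:2]/p[2]
E
python3 - <<'E'
from h import *
for n in("side","top"):
    shot(n,n+"0");K,R,t=cam(n);print(n,K[0,0],-R.T@t,R[2])
print(robot.sense())
E
```

```text
side 394.71030517523894 [ 1.2085176  -0.0345453   0.85742834] [-0.66078184  0.02647486 -0.75011096]
top 508.53266177394454 [ 0.33854594 -0.01139705  1.24331649] [ 0.16892008 -0.00597868 -0.98561162]
{'t': 0.1, 'q': array([ 83.03277428,  28.74859138, -24.45275839,  88.88452924,
        12.65184976,  65.22000131, -12.0484848 ]), 'qd': array([ 0.02505984, -0.1418744 ,  0.05211823, -0.08623541, -0.0730059 ,
       -0.02292001,  0.0977897 ]), 'joint_efforts': array([-1.02762255e-02, -5.67873967e+01, -5.83838493e+00, -2.79915369e+01,
       -6.90646470e-02,  2.40841974e-02,  5.34849187e-05]), 'eef_pos': array([ 0.24368452, -0.60186438,  0.196285  ]), 'eef_rot': array([-1.79900147e+02, -2.09157457e-03,  2.20499282e+01]), 'contact_force': array([ 0.10449331,  0.14968479, -0.34538996]), 'ft_torque': array([ 0.03978407, -0.00552146, -0.00804703]), 'grasp_force': 0.0, 'grip_width': 0.9987916313475298}
```

View pics/side0.png

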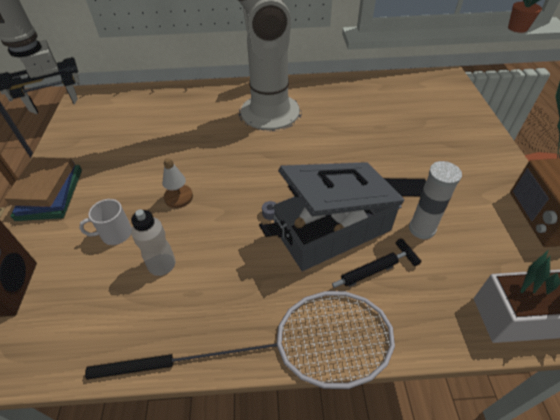

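View pics/top0.png

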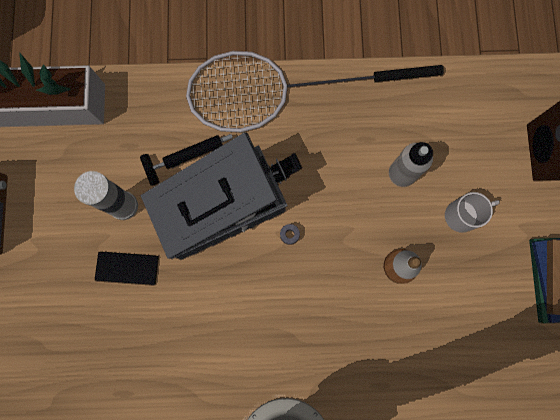

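The side view shows the box at about (335,215), with its lid raised and the lever at (270,230). The top view shows the lid with corners near (247,135), (284,205), (173,257) and (142,195), the lever at (288,166), and the grip roll at (290,233).

Run:
```python
from h import *
im=cv2.imread("pics/top0.png");d=np.load("pics/top0.npy")
cv2.imwrite("pics/c1.png",cv2.resize(im[120:270,130:330],None,fx=4,fy=4,interpolation=cv2.INTER_CUBIC))
for u,v in[(225,160),(200,180),(165,200),(180,240),(250,205),(240,160),(262,190),(155,200),(280,172),(288,165),(296,160),(270,178)]:
    print(u,v,world("top",d,u,v).round(4))
```

```text
225 160 [0.6251 0.1084 0.2058]
200 180 [0.5893 0.1651 0.1812]
165 200 [0.555  0.2479 0.1451]
180 240 [0.4658 0.2146 0.1443]
250 205 [0.5266 0.0571 0.21  ]
240 160 [0.621  0.0758 0.2173]
262 190 [0.5547 0.0312 0.2234]
155 200 [0.5573 0.2721 0.1366]
280 172 [ 0.6195 -0.0062  0.1101]
288 165 [ 0.6335 -0.0249  0.1178]
296 160 [ 0.6413 -0.0432  0.1304]
270 178 [0.6073 0.0171 0.1052]
```

View pics/c1.png

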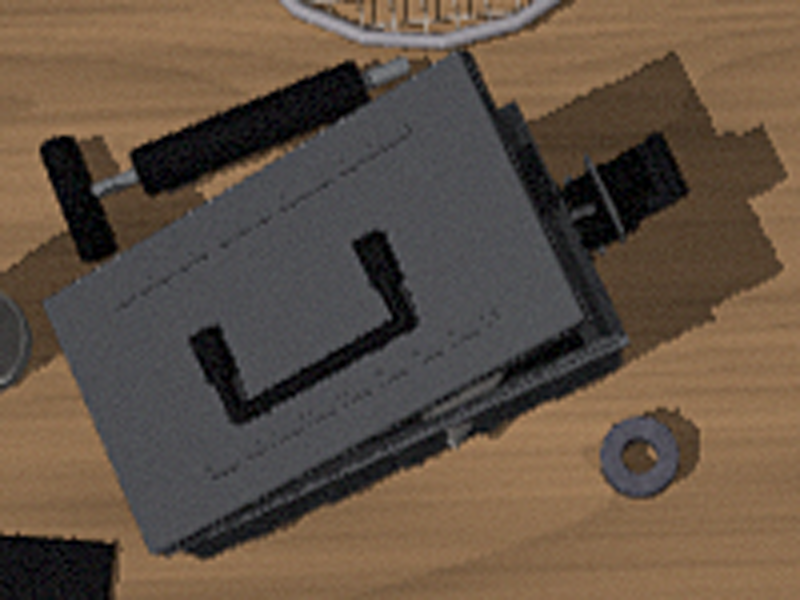

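The crop shows the lid's free end running from about (462,52) to (583,320), its hinge end from (45,302) to (158,552), and the lever with its bail from (575,215) to (672,165). In full-image pixels the lid corners are (245.5,133), (275.7,200), (169.5,258) and (141,195.5).

Run:
```python
from h import *
d=np.load("pics/top0.npy");K,R,t=cam("top");C=-R.T@t
m=np.zeros(d.shape,np.uint8);cor=np.array([[245.5,133],[275.7,200],[169.5,258],[141.3,195.5]])
cv2.fillPoly(m,[cor.astype(int)],1);m=cv2.erode(m,np.ones((9,9)))
v,u=np.nonzero(m*(d>0));z=d[v,u];P=(np.linalg.inv(K)@np.c_[u,v,np.ones(len(u))].T*z).T
P=(P-t)@R
for i in range(6):
    A=np.c_[P[:,:2],np.ones(len(P))];s=np.linalg.lstsq(A,P[:,2],rcond=None)[0];r=P[:,2]-A@s;P=P[abs(r)<(0.006,.005,.004,.004,.004,.004)[i]]
print(len(P),s,r.std())
n=np.array([-s[0],-s[1],1]);n/=np.linalg.norm(n);print("lid tilt",np.arccos(n[2]),"dir of downslope",np.degrees(np.arctan2(n[1],n[0])))
c3=[]
for c in cor:
    ray=R.T@np.linalg.inv(K)@[*c,1];k=(n@[0,0,s[2]]-n@C)/(n@ray);c3.append(C+k*ray)
c3=np.array(c3);print(c3.round(4));print("edges",np.linalg.norm(c3-np.roll(c3,-1,0),axis=1))
x=(c3[2]-c3[1]+c3[3]-c3[0])[:2];yaw=np.degrees(np.arctan2(x[1],x[0]));print("yaw",yaw)
hm=(c3[2]+c3[3])/2;fm=(c3[0]+c3[1])/2;print(hm,fm)
# hinge line: lid top surface 13 above hinge at theta=0
ex=np.array([np.cos(np.radians(yaw)),np.sin(np.radians(yaw)),0])
th=np.arccos(n[2]);f=-np.cos(th)*ex+[0,0,np.sin(th)]
# lid_press: at hinge + 253*f(lid frame -x: 143+110) + 13*n
L=np.linalg.norm(fm-hm);print("L",L)
press=fm-.03*f;H=press-.253*f-.013*n;print("press",press,"hinge",H,"expect z .112")
O=H-.143*ex;O[2]=0;print("O",O);print("shutpress",O-.110*ex+[0,0,.125]);print("pivot",O-.152*ex+[0,0,.098])
for a in(1.95,1.57,.55,0):print("lip",a,O-.152*ex+[0,0,.098]-.058*np.sin(a)*ex-[0,0,.058*np.cos(a)])
```

```text
5944 [ 0.15530082 -0.3633143   0.14889305] 0.0017193552717104808
lid tilt 0.37628783021428813 dir of downslope 113.14456918127986
[[0.6747 0.0625 0.231 ]
 [0.5317 0.0035 0.2302]
 [0.4288 0.2407 0.128 ]
 [0.5705 0.3054 0.1265]]
edges [0.15463702 0.27797362 0.15577098 0.2842692 ]
yaw 113.33379007567046
[0.49962438 0.27307617 0.12727266] [0.60318233 0.03300712 0.23057581]
L 0.2811208578732888
press [0.59213108 0.05862623 0.21955169] hinge [0.50080989 0.27028808 0.11449118] expect z .112
O [0.55745034 0.13898363 0.        ]
shutpress [0.60101992 0.03798021 0.125     ]
pivot [ 6.17655577e-01 -5.84735535e-04  9.80000000e-02]
lip 1.95 [ 0.63899662 -0.05005774  0.11947049]
lip 1.57 [ 0.64062862 -0.05384107  0.09795381]
lip 0.55 [ 0.6296633  -0.02842115  0.04855358]
lip 0 [ 6.17655577e-01 -5.84735535e-04  4.00000000e-02]
```

```bash
cat >> h.py <<'E'
from scipy.spatial.transform import Rotation as Ro
def to(*T,yaw=113.3):
    s=robot.sense();r=Ro.from_euler("xyz",s["eef_rot"],degrees=True)
    print("t",round(s["t"],2),"pos",s["eef_pos"].round(4),"yaw",s["eef_rot"].round(1),"q",s["q"].round(0),"F",s["contact_force"].round(1))
    for t in T: print(t,(r.inv().apply(np.array(t)-s["eef_pos"])/.15).round(3),"turn",round(((s["eef_rot"][2]-yaw+180)%360-180)/60,3))
E
python3 -m inch '0 0 -0.4 0;0 0 -0.75 0;0.27 -0.2 -0.75 -0.15;0.54 -0.4 -0.75 -0.32;0.8 -0.6 -0.75 -0.5' 1 20
python3 -c "
from h import *
to((.592,.05,.3))"
```

```text
t: 0.72
eef_pos: [0.3221, -0.4723, 0.3094]
eef_rot: [-180.0, -0.0, 52.3]
contact_force: [0.4, -0.0, -0.4]
grip_width: 0.504
grasp_force: 0.0
t 0.72 pos [ 0.3221 -0.4723  0.3094] yaw [-180.    -0.    52.3] q [ 81.  17. -35.  92.  10.  74.   7.] F [ 0.4 -0.  -0.4]
(0.592, 0.05, 0.3) [ 3.856 -0.703  0.064] turn -1.016
```

```bash
python3 -m inch '0.25 -0.05 0 -0.12;0.5 -0.1 0 -0.25;0.75 -0.14 0 -0.37;1 -0.18 0 -0.5'
python3 -c "
from h import *
to((.592,.05,.3))"
```

```text
t: 1.23
eef_pos: [0.3927, -0.3379, 0.3094]
eef_rot: [-180.0, -0.0, 82.2]
contact_force: [0.2, 0.2, 0.0]
grip_width: 0.068
grasp_force: 0.0
t 1.23 pos [ 0.3927 -0.3379  0.3094] yaw [-180.    -0.    82.2] q [ 76.  12. -44.  99.   8.  73.  22.] F [0.2 0.2 0. ]
(0.592, 0.05, 0.3) [2.741 0.967 0.063] turn -0.518
```

```bash
python3 -m inch '0.25 0.1 0 -0.12;0.5 0.2 0 -0.25;0.75 0.3 0 -0.37;1 0.4 0 -0.5'
python3 -c "
from h import *
to((.592,.05,.3))"
```

```text
t: 1.72
eef_pos: [0.473, -0.1979, 0.3095]
eef_rot: [-180.0, -0.0, 112.2]
contact_force: [-1.1, -0.3, 0.3]
grip_width: 0.005
grasp_force: 0.0
t 1.73 pos [ 0.473  -0.1979  0.3095] yaw [-180.    -0.   112.2] q [ 66.  13. -54.  99.  11.  73.  32.] F [-1.1 -0.3  0.3]
(0.592, 0.05, 0.3) [1.23  1.359 0.063] turn -0.018
```

```bash
python3 -m inch '0.25 0.25 0 0;0.5 0.5 0 0;0.75 0.75 0 -0.02;1 1 0 -0.02;1 1 0 -0.02'
python3 -c "
from h import *
to((.592,.0586,.27),(.592,.0586,.22),(.598,.045,.15),(.601,.038,.125))"
```

```text
t: 2.35
eef_pos: [0.556, 0.0026, 0.3097]
eef_rot: [179.9, -0.2, 113.7]
contact_force: [0.0, -0.3, 0.4]
grip_width: 0.006
grasp_force: 0.0
t 2.35 pos [0.556  0.0026 0.3097] yaw [179.9  -0.2 113.7] q [ 42.  20. -57.  94.  17.  76.   6.] F [ 0.  -0.3  0.4]
(0.592, 0.0586, 0.27) [0.244 0.369 0.266] turn 0.007
(0.592, 0.0586, 0.22) [0.243 0.369 0.6  ] turn 0.007
(0.598, 0.045, 0.15) [0.143 0.368 1.066] turn 0.007
(0.601, 0.038, 0.125) [0.092 0.367 1.232] turn 0.007
```

```bash
python3 -m inch '0.12 0.18 0.1 0;0.24 0.37 0.27 0;0.24 0.37 0.27 0'; python3 -m inch '0 0 0.12 0;0 0 0.24 0;0 0 0.36 0;-0.02 0 0.46 0'
python3 -c "
from h import *
to((.592,.0586,.22),(.598,.045,.15),(.601,.038,.125))"
```

```text
t: 2.72
eef_pos: [0.5914, 0.0527, 0.2668]
eef_rot: [-179.8, -0.2, 113.4]
contact_force: [-0.3, -0.6, -0.0]
grip_width: 0.004
grasp_force: 0.0
t: 3.22
eef_pos: [0.5933, 0.0477, 0.1988]
eef_rot: [-180.0, 0.0, 113.2]
contact_force: [-0.3, 0.4, -0.7]
grip_width: 0.007
grasp_force: 0.0
t 3.23 pos [0.5933 0.0477 0.1988] yaw [-180.     0.   113.2] q [ 31.  30. -53.  96.  26.  67.  -5.] F [-0.3  0.4 -0.7]
(0.592, 0.0586, 0.22) [ 0.07   0.02  -0.141] turn -0.002
(0.598, 0.045, 0.15) [-0.029  0.022  0.326] turn -0.002
(0.601, 0.038, 0.125) [-0.08   0.022  0.492] turn -0.002
```

```bash
python3 -m inch '-0.01 0.01 0.12 0;-0.03 0.02 0.24 0;-0.05 0.02 0.34 0;-0.07 0.02 0.42 0;-0.08 0.02 0.46 0'
python3 -c "
from h import *
to((.601,.038,.125))
shot('side','side1');shot('top','top1')
im=cv2.imread('pics/side1.png')[120:280,200:440];cv2.imwrite('pics/s1.png',cv2.resize(im,None,fx=3,fy=3))"
```

```text
t: 3.85
eef_pos: [0.601, 0.0385, 0.1303]
eef_rot: [-180.0, -0.0, 113.2]
contact_force: [-0.1, 0.1, 0.1]
grip_width: 0.005
grasp_force: 0.3
t 3.85 pos [0.601  0.0385 0.1303] yaw [-180.    -0.   113.2] q [ 30.  35. -50.  99.  30.  60.  -7.] F [-0.1  0.1  0.1]
(0.601, 0.038, 0.125) [-0.003 -0.001  0.035] turn -0.002
```

View pics/s1.png

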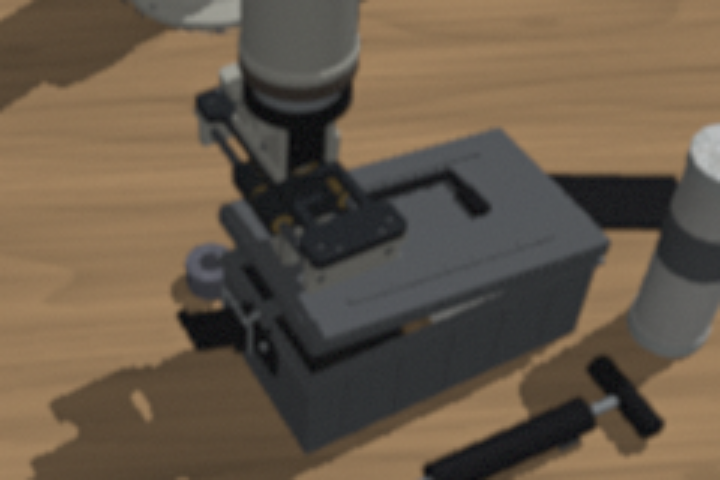

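The lid is nearly down, with a small gap left at about (330,350) in the crop. The lever is still out at about (205,330). I'll press further onto the seal.

```bash
python3 -m inch '0 0 0.03 0;0 0 0.05 0;0 0 0.06 0;0 0 0.06 0'; python3 -m inch '0 0 0.015 0;0 0 0.03 0;0 0 0.03 0;0 0 0.03 0'
```

```text
t: 4.45
eef_pos: [0.6013, 0.0386, 0.1223]
eef_rot: [180.0, 0.0, 113.2]
contact_force: [-0.2, 0.5, 0.8]
grip_width: 0.006
grasp_force: 0.0
t: 4.95
eef_pos: [0.6011, 0.0387, 0.1176]
eef_rot: [-180.0, -0.0, 113.2]
contact_force: [-0.4, -0.1, 0.4]
grip_width: 0.009
grasp_force: 0.0
```

Run:
```python
from h import *
to((.601,.038,.125))
im,d=shot('side','side2');cv2.imwrite('pics/s2.png',cv2.resize(im[140:280,240:420],None,fx=4,fy=4,interpolation=cv2.INTER_CUBIC))
for n,P in(("side",(.601,.038,.125)),("side",(.641,-.05,.12))):print(proj(n,P))
for u,v in[(330,210),(345,220),(380,205),(365,170),(330,225),(395,190),(310,200),(318,222),(272,228),(266,227)]:print(u,v,world("side",d,u,v).round(4))
```

```text
t 4.95 pos [0.6011 0.0387 0.1176] yaw [-180.    -0.   113.2] q [ 29.  36. -49.  99.  31.  59.  -8.] F [-0.4 -0.1  0.4]
(0.601, 0.038, 0.125) [-0.004 -0.003 -0.049] turn -0.002
[296.60616015 214.51446397]
[260.89301018 231.16477956]
330 210 [0.6681 0.1014 0.2143]
345 220 [0.6386 0.1473 0.1397]
380 205 [0.5924 0.242  0.1316]
365 170 [0.4656 0.2326 0.1287]
330 225 [0.6524 0.1098 0.142 ]
395 190 [0.4356 0.3453 0.0106]
310 200 [0.6735 0.056  0.2562]
318 222 [0.6447 0.0828 0.146 ]
272 228 [ 0.6314 -0.0234  0.1171]
266 227 [ 0.6306 -0.0375  0.1213]
```

View pics/s2.png

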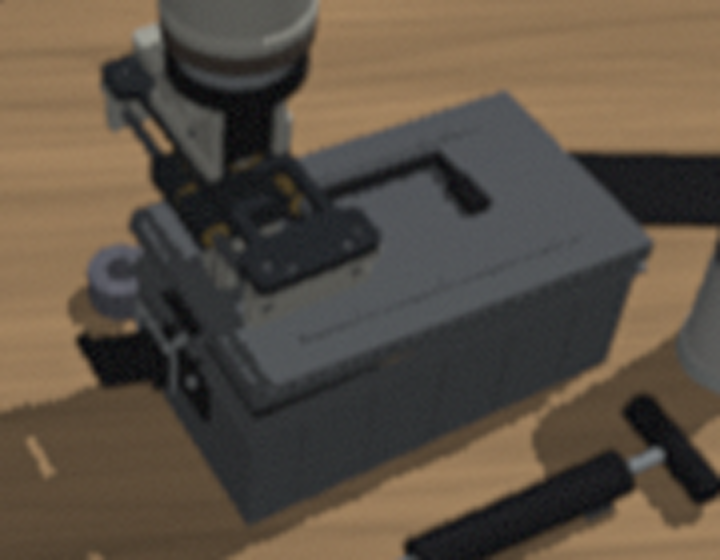

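The lid still looks slightly raised (the dark wedge from (180,310) to (260,410)), although the TCP reads z = 0.118. I'll check the lid angle in both views.

Run:
```python
from h import *
im,d=shot('top','top2');cv2.imwrite('pics/t2.png',cv2.resize(im[110:280,120:330],None,fx=3.5,fy=3.5,interpolation=cv2.INTER_CUBIC))
ex=np.array([-.396,.918,0]);ey=np.array([-.918,-.396,0]);O=np.array([.5575,.139,0])
for n,f in(("top","top0"),("top","top1"),("top","top2"),("side","side0"),("side","side1"),("side","side2")):
    d=np.load(f"pics/{f}.npy");K,R,t=cam(n);v,u=np.nonzero(d>0)
    P=((np.linalg.inv(K)@np.c_[u,v,np.ones(len(u))].T*d[v,u]).T-t)@R
    x=(P-O)@ex;y=(P-O)@ey;z=P[:,2];m=(x>-.07)&(x<.13)&(abs(y)<.065)&(z>.12)&(z<.25)
    x,z=x[m],z[m]
    for i in range(8):
        c=np.polyfit(x,z,1);r=z-np.polyval(c,x);k=abs(r)<max(.004,1.5*r.std());x,z=x[k],z[k]
    print(f,len(x),"slope",-c[0],"z at hinge",np.polyval(c,.143),"z at press",np.polyval(c,-.11))
    # flat-surface check: table height
    q=P[(abs(P[:,0]-.35)<.05)&(abs(P[:,1])<.1)&(abs(P[:,2])<.03)];print("  table",np.median(q[:,2]))
```

```text
top0 4656 slope 0.3957897417617316 z at hinge 0.12845277160612792 z at press 0.228587576271846
  table 0.0010621752205507472
top1 4433 slope 0.12629067772174746 z at hinge 0.12675952925238199 z at press 0.1587110707159841
  table 0.0011389882598191999
top2 4365 slope 0.08049672097633714 z at hinge 0.12654818638666848 z at press 0.14691385679368177
  table 0.0011046988651273691
side0 2067 slope 0.39494086906551457 z at hinge 0.12856120840026788 z at press 0.22848124827384308
  table 0.0009341137529196051
side1 1970 slope 0.1305710794499821 z at hinge 0.12640555236022036 z at press 0.15944003546106583
  table 0.0009525967960492019
side2 2064 slope 0.08147366306747188 z at hinge 0.1262086672988324 z at press 0.1468215040549028
  table 0.001079527801816217
```

View pics/t2.png

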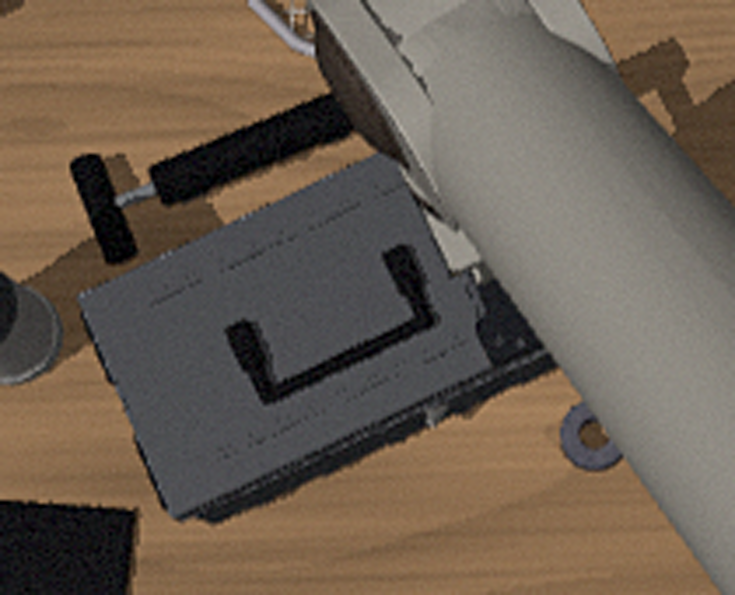

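The lid is at about 0.08 rad, so its press point sits 29 mm above the reported TCP. The top view shows the arm over the latch end, with the contact hidden. I'll check the real fingertip height in the first picture.

Run:
```python
from h import *
for n,f,c,yaw in(("side","side0",(.2437,-.6019,.1963),22.05),("side","side2",(.6011,.0387,.1176),113.2),("side","side1",(.601,.0385,.1303),113.2)):
    d=np.load(f"pics/{f}.npy");K,R,t=cam(n);v,u=np.nonzero(d>0)
    P=((np.linalg.inv(K)@np.c_[u,v,np.ones(len(u))].T*d[v,u]).T-t)@R
    r=Ro.from_euler("xyz",(180,0,yaw),degrees=True);Q=r.inv().apply(P-np.array(c))
    m=(abs(Q[:,0])<.05)&(abs(Q[:,1])<.11)&(Q[:,2]<.035)&(Q[:,2]>-.2)
    for lo in np.arange(-.12,.035,.01):
        k=m&(Q[:,2]>=lo)&(Q[:,2]<lo+.01)
        if k.sum():print(f,"toolz",lo.round(3),k.sum(),"x",np.percentile(Q[k,0],[2,98]).round(3),"y",np.percentile(Q[k,1],[2,98]).round(3))
s=robot.sense();print(s["joint_efforts"].round(2),s["ft_torque"].round(2))
im=cv2.imread("pics/side0.png");cv2.imwrite("pics/g0.png",cv2.resize(im[0:150,0:150],None,fx=4,fy=4))
```

```text
side0 toolz -0.12 305 x [-0.033  0.04 ] y [-0.085  0.083]
side0 toolz -0.11 162 x [-0.     0.039] y [-0.086  0.084]
side0 toolz -0.1 23 x [0.001 0.037] y [-0.087  0.085]
side0 toolz -0.09 44 x [-0.006  0.014] y [-0.065  0.064]
side0 toolz -0.08 65 x [-0.01   0.013] y [-0.065  0.063]
side0 toolz -0.07 59 x [-0.003  0.014] y [-0.064  0.062]
side0 toolz -0.06 56 x [-0.007  0.014] y [-0.063  0.061]
side0 toolz -0.05 52 x [-0.003  0.013] y [-0.062  0.061]
side0 toolz -0.04 25 x [-0.004  0.013] y [-0.056  0.054]
side0 toolz -0.03 1 x [0.009 0.009] y [0.048 0.048]
side2 toolz -0.12 363 x [-0.037  0.025] y [-0.08   0.087]
side2 toolz -0.11 204 x [-0.037  0.033] y [-0.081  0.088]
side2 toolz -0.1 63 x [-0.036  0.032] y [-0.08   0.087]
side2 toolz -0.08 2 x [-0.006 -0.003] y [0.018 0.019]
side2 toolz -0.07 3 x [-0.011 -0.01 ] y [0.004 0.017]
side2 toolz -0.06 13 x [-0.011 -0.008] y [-0.001  0.017]
side2 toolz -0.05 23 x [-0.011 -0.004] y [-0.01   0.017]
side2 toolz -0.04 279 x [-0.028  0.014] y [-0.07   0.078]
side2 toolz -0.03 746 x [-0.037  0.048] y [-0.067  0.082]
side2 toolz -0.02 143 x [-
[... 558 characters left out ...]
-0.011 -0.011] y [0.003 0.017]
side1 toolz -0.06 19 x [-0.011 -0.008] y [-0.005  0.018]
side1 toolz -0.05 20 x [-0.011 -0.003] y [-0.011  0.017]
side1 toolz -0.04 318 x [-0.026 -0.001] y [-0.071  0.078]
side1 toolz -0.03 696 x [-0.036  0.048] y [-0.065  0.082]
side1 toolz -0.02 139 x [-0.035  0.048] y [-0.066  0.083]
side1 toolz -0.01 17 x [-0.05   0.049] y [-0.015  0.082]
side1 toolz -0.0 2 x [-0.049 -0.049] y [-0.003  0.022]
side1 toolz 0.01 11 x [-0.046 -0.001] y [-0.056  0.08 ]
side1 toolz 0.02 396 x [-0.048  0.043] y [-0.07   0.081]
side1 toolz 0.03 105 x [-0.042  0.045] y [-0.07   0.082]
[ 0.000e+00 -5.163e+01 -1.331e+01 -2.324e+01 -6.000e-02  3.000e-02
  0.000e+00] [ 0.01 -0.12  0.01]
```

View pics/g0.png

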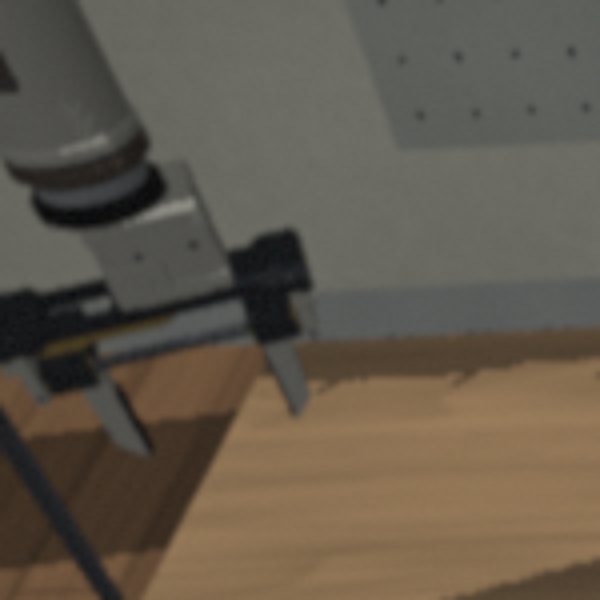

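In the first picture the finger ends, at about (150,450) and (300,410) in the crop, lie about 30 mm short of the reported TCP, and the gripper body is shifted by the same amount. The true tip is therefore about 29.5 mm above the reported TCP, so a shut lid should read z ≈ 0.095.

```bash
python3 -m inch '0 0 0.05 0;0 0 0.1 0;0 0 0.13 0;0 0 0.145 0;0 0 0.145 0'; python3 -m inch '0 0 0.01 0;0 0 0.02 0;0 0 0.02 0;0 0 0.02 0'
```

```text
t: 5.68
eef_pos: [0.6012, 0.0388, 0.0959]
eef_rot: [-180.0, -0.0, 113.2]
contact_force: [-0.4, -0.4, -0.1]
grip_width: 0.004
grasp_force: 0.0
t: 6.18
eef_pos: [0.6014, 0.0388, 0.0956]
eef_rot: [-180.0, 0.1, 113.2]
contact_force: [-6.5, -2.2, 20.3]
grip_width: 0.006
grasp_force: 10.0
```

```bash
python3 -m inch '0 0 0 0;0 0 0 0;0 0 -0.15 0;0 0 -0.4 0;-0.3 0 -0.4 0'; python3 -m inch '-0.2 0 0 0;-0.36 0 0 0;-0.36 0 0 0'
python3 - <<'E'
from h import *
p=np.array([.6177,-.0006,0]);o=np.array([.396,-.918,0])
to(*[tuple((p+o*a+[0,0,z-.0295]).round(4)) for a,z in((.056,.16),(.056,.131),(.056,.076),(.0555,.063),(.0475,.056),(.0395,.05))])
im,d=shot('side','side3');cv2.imwrite('pics/s3.png',cv2.resize(im[140:280,220:400],None,fx=4,fy=4,interpolation=cv2.INTER_CUBIC))
ex=np.array([-.396,.918,0]);O=np.array([.5575,.139,0]);K,R,t=cam("side");v,u=np.nonzero(d>0)
P=((np.linalg.inv(K)@np.c_[u,v,np.ones(len(u))].T*d[v,u]).T-t)@R
x=(P-O)@ex;y=(P-O)@[-.918,-.396,0];z=P[:,2];m=(x>-.12)&(x<.13)&(abs(y)<.065)&(z>.115)&(z<.132)
print("lid slope",-np.polyfit(x[m],z[m],1)[0])
E
```

```text
t: 6.8
eef_pos: [0.621, 0.0029, 0.1578]
eef_rot: [179.6, 0.0, 113.7]
contact_force: [-0.0, -0.4, -0.0]
grip_width: 0.003
grasp_force: 0.0
t: 7.18
eef_pos: [0.6407, -0.0547, 0.1528]
eef_rot: [-180.0, 0.0, 113.0]
contact_force: [-0.1, -0.0, -1.0]
grip_width: 0.004
grasp_force: 0.0
t 7.17 pos [ 0.6407 -0.0547  0.1528] yaw [-180.    0.  113.] q [ 36.  37. -49.  92.  30.  65.   3.] F [-0.1 -0.  -1. ]
(np.float64(0.6399), np.float64(-0.052), np.float64(0.1305)) [0.019 0.002 0.148] turn -0.005
(np.float64(0.6399), np.float64(-0.052), np.float64(0.1015)) [0.019 0.002 0.342] turn -0.005
(np.float64(0.6399), np.float64(-0.052), np.float64(0.0465)) [0.019 0.002 0.708] turn -0.005
(np.float64(0.6397), np.float64(-0.0515), np.float64(0.0335)) [0.022 0.002 0.795] turn -0.005
(np.float64(0.6365), np.float64(-0.0442), np.float64(0.0265)) [0.075 0.001 0.842] turn -0.005
(np.float64(0.6333), np.float64(-0.0369), np.float64(0.0205)) [0.129 0.001 0.882] turn -0.005
lid slope -0.0005631298267343983
```

View pics/s3.png

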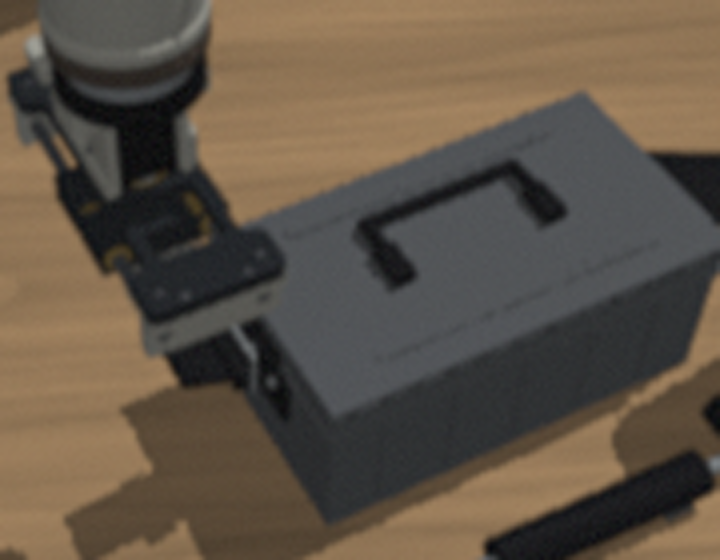

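The lid is fully shut (slope about 0). The gripper stands over the lever, which is still open at about (205,365) in the crop. Next I'll push the lever down.

```bash
python3 -m inch '0.01 0 0.08 0;0.02 0 0.16 0;0.02 0 0.24 0;0.02 0 0.32 0;0.02 0 0.38 0'; python3 -m inch '0 0 0.08 0;0 0 0.16 0;0 0 0.24 0;0 0 0.3 0;0 0 0.33 0'
python3 - <<'E'
from h import *
p=np.array([.6177,-.0006,0]);o=np.array([.396,-.918,0])
to(*[tuple((p+o*a+[0,0,z-.0295]).round(4)) for a,z in((.056,.076),(.0555,.063),(.0475,.056),(.0395,.05),(.0355,.048))])
E
```

```text
t: 7.85
eef_pos: [0.6393, -0.0503, 0.0952]
eef_rot: [-180.0, 0.0, 113.2]
contact_force: [0.9, -3.0, 3.4]
grip_width: 0.005
grasp_force: 1.8
t: 8.48
eef_pos: [0.6393, -0.048, 0.0466]
eef_rot: [179.9, -0.1, 113.2]
contact_force: [-2.8, 2.8, 7.0]
grip_width: 0.008
grasp_force: 3.2
t 8.47 pos [ 0.6393 -0.048   0.0466] yaw [ 1.799e+02 -1.000e-01  1.132e+02] q [ 33.  44. -44.  96.  36.  55.  -2.] F [-2.8  2.8  7. ]
(np.float64(0.6399), np.float64(-0.052), np.float64(0.0465)) [-0.026 -0.007  0.001] turn -0.001
(np.float64(0.6397), np.float64(-0.0515), np.float64(0.0335)) [-0.023 -0.007  0.087] turn -0.001
(np.float64(0.6365), np.float64(-0.0442), np.float64(0.0265)) [ 0.031 -0.008  0.134] turn -0.001
(np.float64(0.6333), np.float64(-0.0369), np.float64(0.0205)) [ 0.084 -0.008  0.174] turn -0.001
(np.float64(0.6318), np.float64(-0.0332), np.float64(0.0185)) [ 0.11  -0.007  0.188] turn -0.001
```

Contact forces fit the expected resistance of the lever. Next I'll go down and then inward past the centre.

```bash
python3 -m inch '-0.01 0 0.05 0;-0.01 0 0.09 0;0.01 0 0.12 0;0.03 0 0.135 0;0.06 0 0.155 0'; python3 -m inch '0.025 0 0.02 0;0.04 0 0.03 0;0.05 0 0.03 0;0.05 0 0.03 0'
python3 - <<'E'
from h import *
to((.6333,-.0369,.0205))
im,d=shot('side','side4');cv2.imwrite('pics/s4.png',cv2.resize(im[140:280,220:400],None,fx=4,fy=4,interpolation=cv2.INTER_CUBIC))
E
```

```text
t: 9.1
eef_pos: [0.6351, -0.0417, 0.0228]
eef_rot: [-180.0, -0.0, 113.1]
contact_force: [0.3, -0.5, 0.1]
grip_width: 0.004
grasp_force: 0.0
t: 9.6
eef_pos: [0.6327, -0.0343, 0.0189]
eef_rot: [180.0, 0.0, 113.2]
contact_force: [-0.5, -0.7, -0.4]
grip_width: 0.006
grasp_force: 0.0
t 9.6 pos [ 0.6327 -0.0343  0.0189] yaw [180.    0.  113.2] q [ 31.  45. -43.  98.  37.  53.  -4.] F [-0.5 -0.7 -0.4]
(0.6333, -0.0369, 0.0205) [-0.018 -0.003 -0.011] turn -0.002
```

View pics/s4.png

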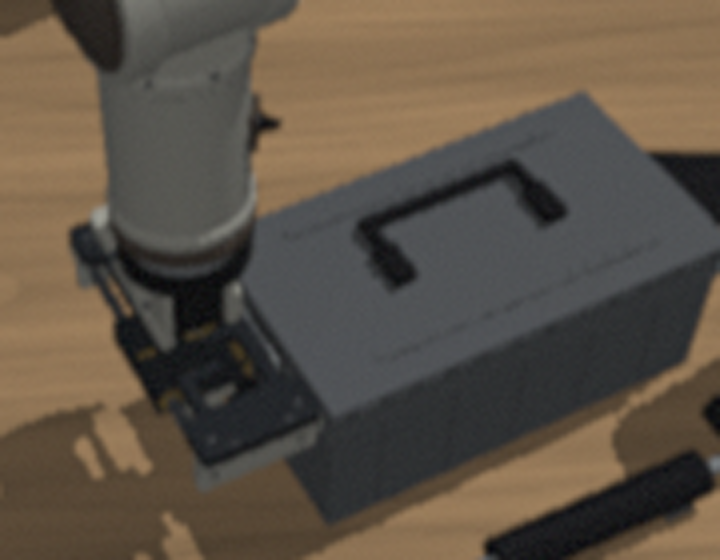

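The force is zero and the finger holds the inner position beside the box end, so the lever has most likely snapped. I'll back off outward and up, then check.

```bash
python3 -m inch '-0.15 0 0 0;-0.3 0 0 0;-0.3 0 -0.4 0;-0.3 0 -0.8 0;-0.6 0 -1 0'; python3 -m inch '-0.3 0 -0.3 0;-0.6 0 -0.6 0;-0.8 0 -0.6 0;-0.8 0 -0.6 0'
python3 - <<'E'
from h import *
to((.6333,-.0369,.0205))
im,d=shot('side','side5');cv2.imwrite('pics/s5.png',cv2.resize(im[120:300,150:440],None,fx=2.7,fy=2.7,interpolation=cv2.INTER_CUBIC))
im2,d2=shot('top','top5')
i0=cv2.imread('pics/side0.png');D=cv2.absdiff(i0,im).max(2);
for n,u,v in(("stand",178,190),("mug",110,220),("bottle",155,250),("tube",435,200),("pump",370,270)):
    print(n,D[v-12:v+12,u-12:u+12].mean())
ex=np.array([-.396,.918,0]);O=np.array([.5575,.139,0]);K,R,t=cam("side");v,u=np.nonzero(d>0)
P=((np.linalg.inv(K)@np.c_[u,v,np.ones(len(u))].T*d[v,u]).T-t)@R
x=(P-O)@ex;y=(P-O)@[-.918,-.396,0];z=P[:,2];m=(x>-.12)&(x<.13)&(abs(y)<.065)&(z>.115)&(z<.132)
print("lid slope",-np.polyfit(x[m],z[m],1)[0])
m=(x<-.142)&(x>-.24)&(abs(y)<.022)&(z>.015)&(z<.14);print("lever pts",m.sum(),"out",np.percentile(-x[m],[5,50,95])-.14,"z",np.percentile(z[m],[5,95]))
E
```

```text
t: 10.28
eef_pos: [0.6697, -0.1119, 0.1737]
eef_rot: [179.7, 0.0, 113.6]
contact_force: [1.0, -0.8, -0.2]
grip_width: 0.004
grasp_force: 0.0
t: 10.78
eef_pos: [0.7155, -0.2319, 0.2586]
eef_rot: [180.0, 0.1, 112.9]
contact_force: [-0.7, 0.0, -0.3]
grip_width: 0.007
grasp_force: 0.0
t 10.78 pos [ 0.7155 -0.2319  0.2586] yaw [1.800e+02 1.000e-01 1.129e+02] q [ 41.  43. -47.  67.  30.  83.  21.] F [-0.7  0.  -0.3]
(0.6333, -0.0369, 0.0205) [1.414 0.    1.585] turn -0.007
stand 21.90277777777778
mug 2.9427083333333335
bottle 2.8194444444444446
tube 2.4461805555555554
pump 3.21875
lid slope -0.0005519227785574677
lever pts 229 out [0.00543496 0.0134829  0.01825384] z [0.04396618 0.11838671]
```

View pics/s5.png

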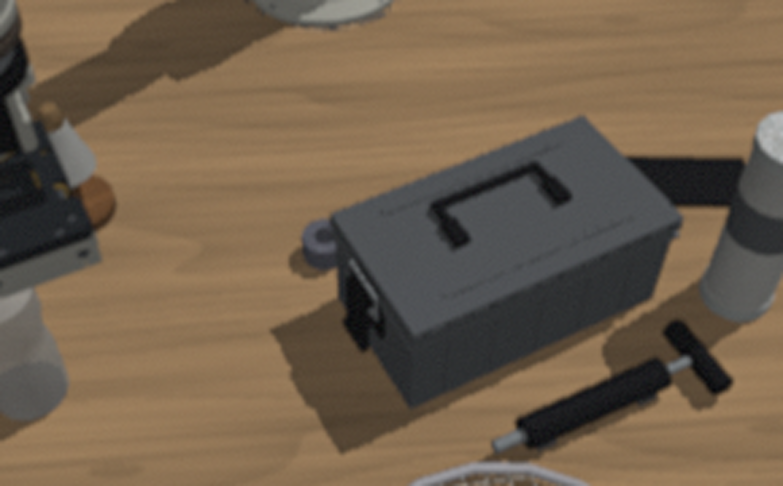

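The lid is shut and the lever lies flat on the box end at about (360,310) in the crop. The bystanders are undisturbed, and the hand is clear with its tips about 80 mm above the bottle.

```bash
python3 -c "
from station import job
print(job.finish_job())"
```

```text
the job is handed in; nothing more can be done
None
```

The kit box is shut: the last images show the lid fully down and the latch snapped flat, with the hand clear and the other things apparently where they were; I handed the job in at about 11 s, but no verdict came back.

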